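Drive the seized plug out of a tube with a brass drift

ROBOT

A 7-joint arm with a two-finger parallel gripper is mounted at the origin on the work surface. World frame = base frame: x ahead of the robot, y to its left, z up, the work surface at z = 0. Lengths are in mm, angles in rad, forces in N, time in s.
With the tool pointing down it reaches from about 400 to 925 mm from the base axis. Payload 5.6 kg.
Tool frame: the origin (TCP) lies on the centre line of the jaws, within the pads' length; the fingertips stand env.tips_ahead ahead of it and the grasp point (between the pads) lies 11 mm behind it (env.tips_ahead is the distance from the TCP to the fingertips, in mm); z points along the fingers, y is the direction in which the jaws open and shut (so a half turn about z gives the same grasp; the last joint's range is limited). The gripper opens to 85 mm and grips with 20 to 120 N. Pads are 22 mm wide; open, the fingers measure 114 mm over their backs; the gripper's body (76 mm by 85 mm) begins 54 mm behind the grasp point. The pads swing forward as they close: fully open they stand 13 mm farther back than shut.
Start: joints at [-1.215, 0.468, -0.012, 1.603, 0.006, 1.071, -0.056], TCP at [252.444, 598.984, 202.09] pointing down, gripper open.
Joint ranges: [-2.53, 2.53], [-0.31, 2.02], [-1.57, 1.55], [0.28, 2.44], [-1.29, 4.43], [0.15, 1.84], [-2.92, 2.92]. Speed limits (rad/s): [2.57, 2.57, 3.14, 3.14, 3.14, 3.14, 3.14].

INTERFACE

Orientations are given as a rotation vector (axis times angle).
In Python, from station import sensors, viewer, ticket, env gives the robot as it stands. The module is installed in compiled form; this text tells all that it offers.
- The arm moves only by the shell command python3 -m inch 'ROWS' [FORCE]. ROWS is JSON, one flat list of numbers, 5 for each row, row after row: the shift along the world's x, y, z in cm, then the turn about the world's z in rad, then the opening, from 0 (shut) to 1 (fully open). A call has 1 to 5 rows; each row is the pose to reach, as a shift and turn from the pose commanded when the call began; what a row does not reach only later rows make up. A row lasts 1/12 s, in which the tool goes at most 41.7 mm and 7.16 degrees, less where a joint would pass 70% of its speed; a pose out of reach is approached as far as the arm can. A call with a gripper value outside its range is refused whole. The fingers move at their own pace and stop on an object; FORCE is the grip in N (left out, the last holds). Time passes only in rows, so rows that repeat a pose let the fingers close. It gives the time, the measured TCP pose, the force and the opening at its end, in the units of the state.
- sensors.read_state(): the state, without advancing time (a new reading comes with each control period).
- viewer.snapshot(name): name is "scene" or "top" or "wrist"; returns a dict with "frame" (384x512x3 uint8, blue, green, red), "z_map" (384x512 float32, mm along the optical axis (not along the pixel's ray), 0 where there is no reading), "fx", "fy", "cx", "cy" (pixels), "rvec" (rotation vector, rad) and "tvec" (3), from world to camera coordinates, as OpenCV has them; the wrist camera has in their place "T_tool_cam" (4x4, takes a point from camera to tool coordinates, whose origin is the TCP and whose axes are the flange's). Camera axes: x right, y down, z forward; pixel columns grow to the right and rows downward; lengths in mm; the calibration is good to about 2 mm. The wrist camera is an equidistant fisheye: a pixel r from the principal point sees the ray r / f radians off the axis. A picture is of the moment at which its call begins: read the wrist's pose just before it.
- ticket.hand_in(): hands the job in, once; it reports no verdict.
The state is a dict: "time_s": time; "q": joint angles; "joint_velocities": joint speeds; "effort": joint torques, N m; "tcp_pos": TCP position; "ee_rot": TCP orientation; "contact_force": force on the tool from outside, world axes, zero at the start; "wrist_torque": the same for the moment, N m; "gripper_width": opening from 0.0 (shut) to 1.0 (fully open).
Only numpy, scipy, OpenCV 4.12 (cv2) and the standard library are available. Lean on these libraries where they do the work, as an engineer would, in place of code of your own. Each camera call takes 0.05 s, during which the arm holds its last target.

TASK

Take the brass drift out of its rack and use it to push the seized plug down and right out of the tube in the green clamp stand, so that the plug drops into the blue catch tray. The bore is a few millimetres off the tube's centre, in an unknown direction, so feel for it with the drift's nose, and press gently all along (30 N is too much for the tube). Then pull the drift out, put it back upright and fully down in the hole of the rack that it came from, and leave the other punches and things alone.

Things in the scene. Friction and masses are not known exactly. Their poses are not given: they have to be found in the camera images.
- drift: Brass drift, upright in one hole of the rack. Round shaft 12 mm in diameter and 100 mm long, flat nose with a 1 mm bevel, under a square head 20 x 20 mm and 45 mm tall, 145 mm overall, about 0.24 kg. Origin: centre of the nose, the lower end; z along the shaft towards the head, x and y square to the head's faces. In the rack its head is free on the x faces.
- rack: Fixed wooden block, 70 x 200 x 50 mm (x, y, z), origin at the centre of its underside. Three holes in its top on its y axis, at y = -60, 0 and 60 mm, each 15 mm wide with a 2 mm bevel and 45 mm deep (floor 5 mm above the table). The brass drift and two punches stand in them, in any order; their heads' faces are square to the block.
- clamp: Fixed green clamp stand, base 130 x 190 mm (x, y), posts 125 mm tall at y = -74 and 74 mm. Origin: centre of its underside. Its jaws hold an upright aluminium tube, 39 mm outside, from 75 to 135 mm above the table, with a dark sleeve whose upright 14 mm bore is open at both ends. Flat upper rim, no bevel. Blue catch tray below. Tube, sleeve and plug count as part of the stand.
- mouth (a point): Centre of the tube's upper rim, 135 mm above the table. It is not the centre of the bore: the bore's axis stands 4 mm to one side of this point, in any direction, different each time, not measured; it does not shift when pushed. The rim is rigid: come down on it at about 10 mm/s and stop at a few N; a touch may turn the drift a little in the hand.
- slug (a joint): How far the copper plug (13 mm in diameter, 25 mm long) has moved down the tube, in m. At 0 its top is 25 mm below the tube's rim; it starts between 0 and 0.006. It is held by friction and needs about 12 to 18 N of steady push; it lets go when its top is about 56 mm below the rim and falls, and reads 0.071 lying in the tray.
- punch_red: Punch with a square red handle, in the rack; leave it. Origin at its lower end.
- punch_dark: Punch with a round dark steel head, in the rack; leave it. Origin at its lower end.
- gear: Steel gear wheel lying flat, 110 mm across; leave it. Origin under its centre.
- bearing: Brass ring, 72 mm across; leave it. Origin under its centre.
- blue_cup: Blue cup, 66 mm across, 65 mm tall; leave it. Origin under its centre.
- blue_cup2: Second blue cup of the same size; leave it. Origin under its centre.
- wrench: Steel wrench lying flat; leave it.
- hammer: Hammer lying flat; leave it.

How it is judged:
By the outcome, as a careful person would: the job done as asked, in the order asked, and still so for the second after the job is handed in, with the robot touching nothing.
It also fails if it takes over 72 s, if anything falls off the work surface, if the arm or the gripper's body presses on something with over 40 N, if the wrist force passes 120 N, or if a joint passes its speed limit or range.

## Working session

There is one attempt and no reset: what is moved stays moved. The work goes in short steps, Python scripts to look and compute and a shell command to move; the robot and the scene stay as the last step left them, time stands still between calls to the robot, and variables do not carry over. Pictures are saved under pics/ and viewed, and the job is handed in when it is done.

```bash
mkdir -p pics
cat > h.py <<'E'
from station import sensors, viewer, ticket, env
import numpy as np, cv2
def st():
    s=sensors.read_state(); print({k:np.round(s[k],3).tolist() for k in('time_s','tcp_pos','ee_rot','contact_force','wrist_torque','gripper_width')}); return s
def cloud(s):
    z=s['z_map'].astype(float); v,u=np.mgrid[:z.shape[0],:z.shape[1]]
    P=np.stack([(u-s['cx'])/s['fx']*z,(v-s['cy'])/s['fy']*z,z],-1)
    R=cv2.Rodrigues(np.array(s['rvec'],float))[0]
    W=(P-np.array(s['tvec'],float).reshape(3))@R
    W[z<=0]=np.nan
    return W
E
python3 - <<'E'
from h import *
s=st(); print(env.tips_ahead, s['q'])
for n in('top','scene'):
    p=viewer.snapshot(n); cv2.imwrite(f'pics/{n}1.png',p['frame']); np.savez(f'{n}1.npz',**p)
E
```

```text
{'time_s': 0.0, 'tcp_pos': [252.218, 598.391, 201.127], 'ee_rot': [-0.622, -3.079, 0.003], 'contact_force': [0.572, -0.139, 0.606], 'wrist_torque': [0.029, 0.101, 0.002], 'gripper_width': 0.999}
8.0 [-1.21501409  0.46837211 -0.01159043  1.60365985  0.00597881  1.07139104
 -0.05631968]
```

View pics/top1.png

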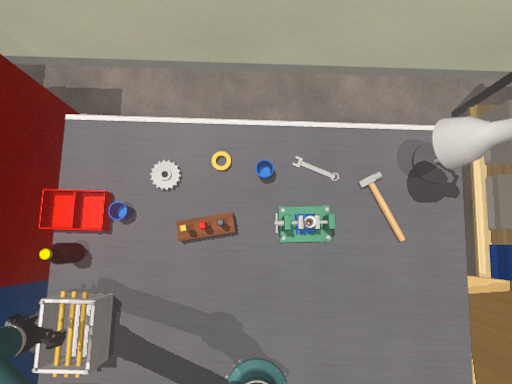

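View pics/scene1.png

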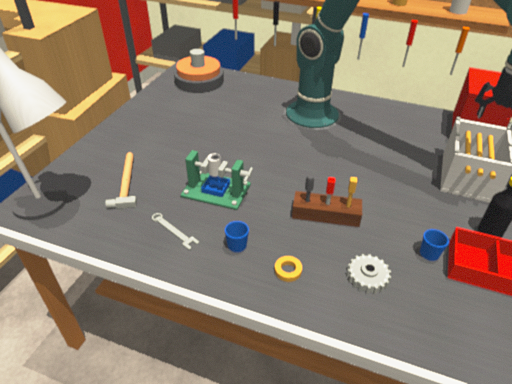

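The top view shows the rack at about (206,227) px, the yellow drift at its left end (183,228), red and dark punches to its right, and the clamp with its tube at (310,222). Now I'll measure them.

Run:
```python
from h import *
for n,boxes in(('top',{'drift':(170,215,195,240),'rackall':(172,208,240,246),'clamp':(270,200,340,248)}),('scene',{'drift':(343,170,365,210),'rack':(285,170,370,228),'tube':(195,145,230,185)})):
    p=dict(np.load(n+'1.npz')); W=cloud(p); 
    for k,(a,b,c,d) in boxes.items():
        w=W[b:d,a:c].reshape(-1,3); f=p['frame'][b:d,a:c].reshape(-1,3).astype(int)
        def rep(nm,m):
            q=w[m]; 
            if len(q): print(n,k,nm,len(q),np.round(np.nanmedian(q,0),1),np.round(np.nanmin(q,0)),np.round(np.nanmax(q,0)))
        z=w[:,2]
        yel=(f[:,2]>150)&(f[:,1]>110)&(f[:,0]<110)
        rep('yellow',yel); rep('yellow top',yel&(z>142)); 
        rep('racktop',(z>42)&(z<56)); rep('z>57',(z>57)); rep('z128-140',(z>126)&(z<142))
        if 'rack' in k:
            q=w[(z>42)&(z<56)].astype(np.float32)[:,:2]; print(cv2.minAreaRect(q))
    v=cv2.resize(p['frame'][200:250,165:345] if n=='top' else p['frame'][140:230,180:370],None,fx=4,fy=4,interpolation=cv2.INTER_CUBIC); cv2.imwrite(f'pics/{n}crop.png',v)
```

```text
top drift yellow 45 [542.3 256.1 147.7] [531. 243.  44.] [559. 287. 154.]
top drift yellow top 31 [540.6 253.2 149. ] [531. 243. 143.] [551. 264. 154.]
top drift racktop 284 [537.3 260.2  49.8] [506. 232.  42.] [577. 299.  56.]
top drift z>57 56 [540.7 249.1 147.4] [531. 243.  62.] [551. 264. 154.]
top drift z128-140 8 [543.3 244.  134.1] [532. 243. 128.] [551. 249. 142.]
top rackall yellow 45 [542.3 256.1 147.7] [531. 243.  44.] [559. 287. 154.]
top rackall yellow top 31 [540.6 253.2 149. ] [531. 243. 143.] [551. 264. 154.]
top rackall racktop 974 [550.7 189.4  49.5] [499.  90.  42.] [602. 299.  56.]
top rackall z>57 161 [550.2 193.8 139.3] [531. 124.  62.] [575. 264. 154.]
top rackall z128-140 88 [556.  187.  138.4] [532. 126. 127.] [575. 249. 142.]Traceback (most recent call last):
  File "<stdin>", line 14, in <module>
cv2.error: OpenCV(4.12.0) /io/opencv/modules/imgproc/src/convhull.cpp:143: error: (-215:Assertion failed) total >= 0 && (depth == CV_32F || depth == CV_32S) in function 'convexHull'
```

Run:
```python
from h import *
for n,boxes in(('top',{'rack':(172,208,240,246),'clamp':(270,200,340,248)}),('scene',{'drift':(343,170,365,210),'rack':(285,170,370,228),'clamp':(175,145,255,210)})):
    p=dict(np.load(n+'1.npz')); W=cloud(p); 
    for k,(a,b,c,d) in boxes.items():
        w=W[b:d,a:c].reshape(-1,3); f=p['frame'][b:d,a:c].reshape(-1,3).astype(int)
        def rep(nm,m):
            q=w[m]; 
            if len(q): print(n,k,nm,len(q),np.round(np.nanmedian(q,0),1),np.round(np.nanmin(q,0)),np.round(np.nanmax(q,0)))
        z=w[:,2]
        yel=(f[:,2]>150)&(f[:,1]>110)&(f[:,0]<110)
        rep('yellow',yel); rep('z>57',(z>57)); rep('z130-140',(z>130)&(z<142))
        if 'rack' in k:
            q=np.ascontiguousarray(w[(z>45)&(z<54)][:,:2].astype(np.float32)); print(cv2.minAreaRect(q))
        if k=='clamp':
            q=np.ascontiguousarray(w[(z>3)&(z<130)][:,:2].astype(np.float32)); print(cv2.minAreaRect(q))
            q=np.ascontiguousarray(w[(z>131)&(z<139)][:,:2].astype(np.float32)); print(cv2.minEnclosingCircle(q))
    v=cv2.resize(p['frame'][200:250,165:345] if n=='top' else p['frame'][140:230,180:370],None,fx=4,fy=4,interpolation=cv2.INTER_CUBIC); cv2.imwrite(f'pics/{n}crop.png',v)
```

```text
top rack yellow 45 [542.3 256.1 147.7] [531. 243.  44.] [559. 287. 154.]
top rack z>57 161 [550.2 193.8 139.3] [531. 124.  62.] [575. 264. 154.]
top rack z130-140 84 [556.  187.  138.7] [532. 126. 132.] [574. 249. 142.]
((552.03515625, 194.68939208984375), (70.36466217041016, 200.7107391357422), 10.893298149108887)
top clamp yellow 5 [ 574.5 -156.8  106.8] [ 569. -160.  104.] [ 575. -150.  133.]
top clamp z>57 662 [ 572.4 -149.6  112.7] [ 535. -245.   57.] [603. -46. 142.]
top clamp z130-140 94 [ 574.4 -159.5  134.1] [ 556. -223.  130.] [593. -77. 142.]
((575.9344482421875, -160.04086303710938), (171.1014404296875, 252.86952209472656), 1.3843153715133667)
((573.9607543945312, -159.63926696777344), 19.2080078125)
scene drift yellow 137 [550.8 254.4 126.2] [342. 227.  -3.] [558. 264. 152.]
scene drift z>57 169 [550.8 253.5 121.2] [533. 242.  57.] [558. 264. 152.]
scene drift z130-140 25 [552.5 253.5 137. ] [542. 242. 131.] [556. 264. 141.]
scene rack yellow 137 [550.8 254.4 126.2] [342. 227.  -3.] [558. 264. 152.]
scene rack z>57 493 [562.3 195.4 116.9] [533. 123.  57.] [581. 264. 152.]
scene rack z130-140 122 [562.4 191.3 137.4] [542. 127. 130.] [580. 264. 142.]
((556.536865234375, 193.4791259765625), (77.20270538330078, 197.7705535888672), 11.076459884643555)
scene clamp z>57 1113 [ 590.3 -150.4  103.7] [ 541. -245.   57.] [611. -44. 137.]
scene clamp z130-140 82 [ 581.1 -159.6  133.5] [ 558. -180.  130.] [ 597. -141.  137.]
((514.253662109375, -205.05056762695312), (337.8324890136719, 283.36383056640625), 21.862545013427734)
((576.7465209960938, -159.66119384765625), 20.792346954345703)
```

View pics/topcrop.png

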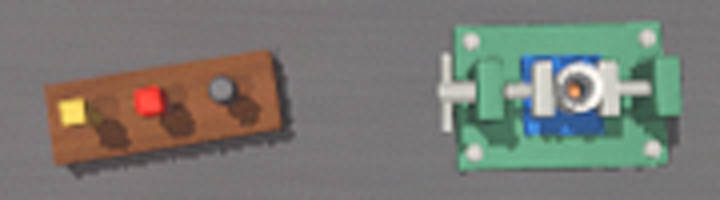

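View pics/scenecrop.png

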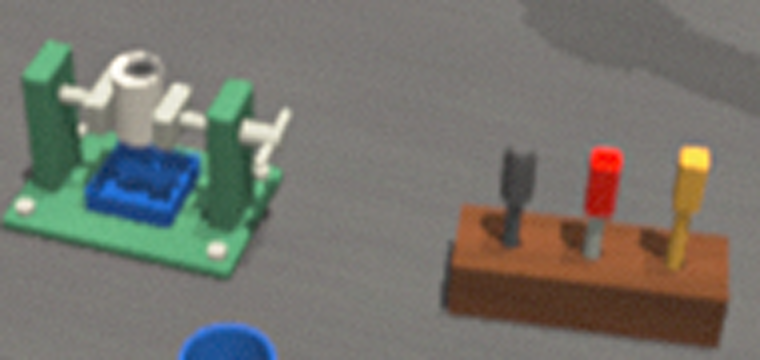

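```bash
python3 - <<'E'
from h import *
p=viewer.snapshot('wrist'); print(p['T_tool_cam'],p['fx'],p['cx'],p['cy']); cv2.imwrite('pics/w0.png',p['frame'])
E
python3 -m inch '[1.5,-3.5,0.5,-0.12,1, 3,-7,1,-0.24,1, 4.5,-10.5,1.5,-0.36,1, 6,-14,2,-0.48,1, 7.5,-17.5,2.5,-0.6,1]'
```

```text
[[ 8.54170147e-04 -9.60260617e-01 -2.79103595e-01  7.12287046e+01]
 [ 9.99998766e-01  4.52314296e-04  1.50420666e-03 -2.20636707e-01]
 [-1.31818787e-03 -2.79104536e-01  9.60259819e-01 -1.71846341e+02]
 [ 0.00000000e+00  0.00000000e+00  0.00000000e+00  1.00000000e+00]] 297.3186396354542 258.35355103683116 192.2471856452298
time_s: 0.57
tcp_pos: [327.8, 422.1, 227.0]
ee_rot: [-1.513, -2.753, 0.001]
contact_force: [0.9, 0.8, 0.2]
gripper_width: 0.998
```

View pics/w0.png

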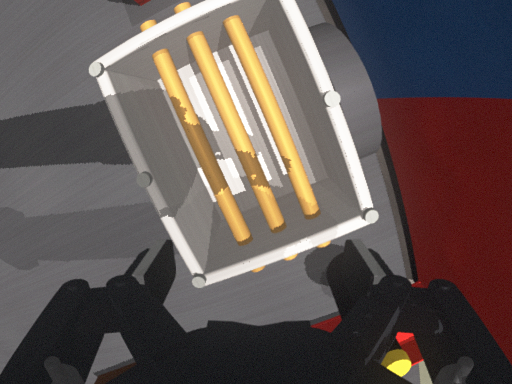

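```bash
python3 -m inch '[1.5,-3.7,0,-0.12,1, 3,-7.4,0,-0.24,1, 4.5,-11.1,0,-0.38,1, 6,-14.8,0,-0.38,1, 7.5,-18.5,0,-0.38,1]'
python3 -m inch '[1.5,-3.7,0,0,1, 3,-7.4,0,0,1, 4.5,-11.1,0,0,1, 6,-14.8,0,0,1, 7.5,-18.5,0,0,1]'
python3 -m inch '[1.5,-3.7,0,0,1, 3,-7.4,0,0,1, 4.5,-11.1,0,0,1, 6,-14.8,0,0,1, 7.5,-18.5,0,0,1]'
python3 -m inch '[1.5,-3.7,0,0,1, 3,-6.5,0,0,1, 3,-6.5,0,0,1, 3,-6.5,0,0,1]'
python3 - <<'E'
from h import *
s=st(); p=viewer.snapshot('wrist'); np.savez('w1.npz',pos=s['tcp_pos'],rot=s['ee_rot'],**p); cv2.imwrite('pics/w1.png',p['frame'])
E
```

```text
time_s: 0.98
tcp_pos: [402.6, 237.1, 227.1]
ee_rot: [-1.999, -2.423, -0.0]
contact_force: [0.4, 0.3, -0.5]
gripper_width: 1.002
time_s: 1.4
tcp_pos: [477.6, 52.1, 227.2]
ee_rot: [-1.998, -2.424, -0.001]
contact_force: [0.3, -0.8, 0.2]
gripper_width: 0.999
time_s: 1.82
tcp_pos: [552.7, -132.7, 227.0]
ee_rot: [-1.998, -2.424, -0.0]
contact_force: [1.5, -0.1, 0.8]
gripper_width: 1.001
time_s: 2.15
tcp_pos: [582.1, -198.2, 226.4]
ee_rot: [-2.003, -2.42, 0.003]
contact_force: [1.0, 0.4, 0.7]
gripper_width: 1.005
{'time_s': 2.15, 'tcp_pos': [582.056, -198.238, 226.372], 'ee_rot': [-2.003, -2.42, 0.003], 'contact_force': [1.034, 0.364, 0.737], 'wrist_torque': [0.048, 0.012, -0.053], 'gripper_width': 1.005}
```

View pics/w1.png

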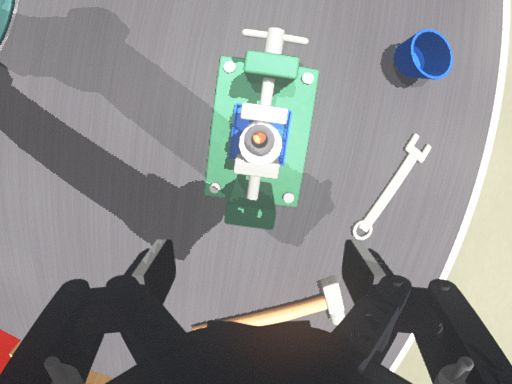

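```bash
cat >> h.py <<'E'
def wcloud(p,pos,rot,zplane=None):
    z=p['z_map'].astype(float); v,u=np.mgrid[:z.shape[0],:z.shape[1]]
    x=(u-p['cx'])/p['fx']; y=(v-p['cy'])/p['fy']; r=np.hypot(x,y); k=np.where(r>0,np.sin(r)/np.maximum(r,1e-9),1)
    d=np.stack([x*k,y*k,np.cos(r)],-1)
    T=np.array(p['T_tool_cam']); R=cv2.Rodrigues(np.array(rot,float))[0]
    dw=d@T[:3,:3].T@R.T; o=R@T[:3,3]+np.array(pos)
    if zplane is not None: return o+dw*((zplane-o[2])/dw[...,2])[...,None]
    W=o+dw*(z/d[...,2])[...,None]; W[z<=0]=np.nan; return W
E
python3 - <<'E'
from h import *
p=dict(np.load('w1.npz')); W=wcloud(p,p['pos'],p['rot']); Q=wcloud(p,p['pos'],p['rot'],135)
# rectify plane z=135 into 0.25mm/px map around (574,-160)
from scipy.interpolate import griddata
sl=np.s_[105:180,220:300]
gx,gy=np.meshgrid(np.arange(545,605,.15),np.arange(-190,-130,.15))
pts=Q[sl][...,:2].reshape(-1,2)
im=np.stack([griddata(pts,p['frame'][sl][...,c].reshape(-1),(gx,gy),'linear') for c in range(3)],-1)
cv2.imwrite('pics/rect.png',np.nan_to_num(im).astype(np.uint8))
w=W[sl].reshape(-1,3); m=(w[:,2]>128)&(w[:,2]<142); print(m.sum(),np.median(w[m],0))
c=cv2.minEnclosingCircle(np.ascontiguousarray(w[m][:,:2].astype(np.float32)));print(c)
zi=griddata(pts,W[sl][...,2].reshape(-1),(gx,gy),'nearest'); print(np.round(zi[::12,::12][8:26,6:28]).astype(int))
f=im.mean(-1)
low=(zi<125)&(np.hypot(gx-574,gy+160)<12); print('hole',low.sum()*.0225, gx[low].mean(),gy[low].mean())
br=(np.hypot(gx-574,gy+160)<18)
E
```

```text
1267 [ 576.52810182 -160.65833129  134.58546787]
((575.7304077148438, -159.39193725585938), 19.56279182434082)
[[                  29                  109                  108
                   106                  109                  109
                   134                  136                  135
                   134                  136                  135
                   135                  135                  134
                   135                  134                  110
                   110                  109                  110
                   110]
 [                  14                  100                   98
                   101                  100                  134
                   134                  134                  134
                   134                  135                  134
                   135                  135                  134
                   134                  135                  134
                   133                  107                  109
                   109]
 [                  13         
[... 7043 characters left out ...]
                  134
                   135                  134                   15
                    15]
 [                  15                   14                   14
                    80                  118                  134
                   135                  135                  134
                   136                  136                  136
                   136                  134                  135
                   135                  136                  135
                   133                   15                   14
                    13]]
hole 125.1 574.2092356115064 -155.15613309352386<stdin>:12: RuntimeWarning: invalid value encountered in cast
```

View pics/rect.png

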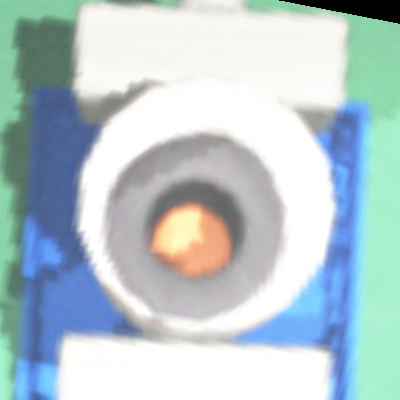

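The wrist view shows the bore plainly: tube outline centred near (262,142) px and bore near (259,138). In the rectified plane the bore is about (−1.6, +3.5) mm from the tube centre. I'll take the same relative view of the drift, so camera bias cancels.

```bash
python3 -m inch '[-0.35,4.1,0.15,0,1, -0.7,8.2,0.3,0,1, -1.05,12.3,0.45,0,1, -1.4,16.4,0.6,0,1, -1.75,20.5,0.75,0,1]'
python3 -m inch '[-0.35,4.1,0.15,0,1, -0.7,8.2,0.3,0,1, -1.05,12.3,0.45,0,1, -1.4,16.4,0.6,0,1, -1.75,20.5,0.75,0,1]'
python3 -m inch '[0,0.2,0,0,1, 0,0.2,0,0,1, 0,0.2,0,0,1]'
python3 - <<'E'
from h import *
s=st(); p=viewer.snapshot('wrist'); np.savez('w2.npz',pos=s['tcp_pos'],rot=s['ee_rot'],**p); cv2.imwrite('pics/w2.png',p['frame'])
from scipy.interpolate import griddata
p=dict(np.load('w2.npz')); W=wcloud(p,p['pos'],p['rot']); Q=wcloud(p,p['pos'],p['rot'],150)
sl=np.s_[100:190,215:310]
gx,gy=np.meshgrid(np.arange(511,571,.15),np.arange(223.5,283.5,.15))
pts=Q[sl][...,:2].reshape(-1,2)
im=np.stack([griddata(pts,p['frame'][sl][...,c].reshape(-1),(gx,gy),'linear') for c in range(3)],-1)
cv2.imwrite('pics/rect2.png',np.nan_to_num(im).astype(np.uint8))
w=W[sl].reshape(-1,3); m=(w[:,2]>145)&(w[:,2]<155); print(m.sum(),np.median(w[m],0))
print(cv2.minAreaRect(np.ascontiguousarray(w[m][:,:2].astype(np.float32))))
w=W.reshape(-1,3); m=(w[:,2]>46)&(w[:,2]<54)&(abs(w[:,0]-552)<70)&(abs(w[:,1]-195)<130)
print(cv2.minAreaRect(np.ascontiguousarray(w[m][:,:2].astype(np.float32))))
E
```

```text
time_s: 2.62
tcp_pos: [563.5, 12.9, 234.8]
ee_rot: [-1.994, -2.426, -0.001]
contact_force: [0.1, 0.8, -0.3]
gripper_width: 0.996
time_s: 3.03
tcp_pos: [545.2, 217.7, 242.5]
ee_rot: [-1.994, -2.426, -0.001]
contact_force: [2.7, 0.7, -0.8]
gripper_width: 0.998
time_s: 3.28
tcp_pos: [546.2, 216.9, 242.0]
ee_rot: [-1.995, -2.427, 0.001]
contact_force: [0.5, -1.4, 0.1]
gripper_width: 0.999
{'time_s': 3.283, 'tcp_pos': [546.249, 216.868, 242.003], 'ee_rot': [-1.995, -2.427, 0.001], 'contact_force': [0.452, -1.376, 0.136], 'wrist_torque': [-0.046, 0.024, 0.002], 'gripper_width': 0.999}
494 [542.57600549 254.44511813 149.66564166]
((542.9360961914062, 254.01531982421875), (19.86546516418457, 20.149822235107422), 10.773930549621582)
((554.4605102539062, 194.354736328125), (70.95352172851562, 200.3370361328125), 10.884401321411133)
```

View pics/rect2.png

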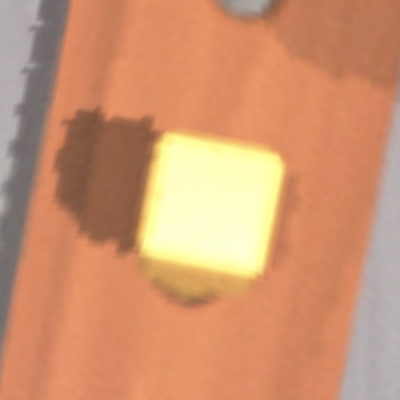

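View pics/w2.png

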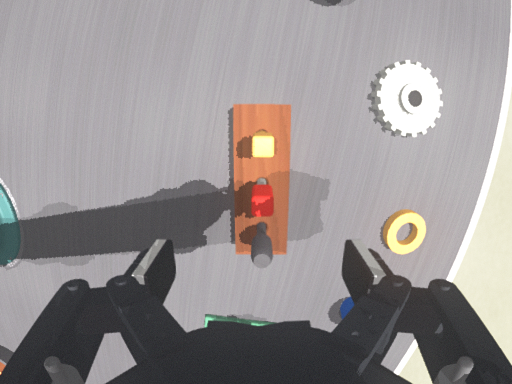

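```bash
python3 -m inch '[-0.45,3.7,0,0,1, -0.45,3.7,-1.5,0,1, -0.45,3.7,-4.5,0,1, -0.45,3.7,-7,0,1, -0.45,3.7,-7,0,1]'
python3 - <<'E'
from h import *
s=st(); p=viewer.snapshot('wrist'); cv2.imwrite('pics/w3.png',p['frame'])
E
```

```text
time_s: 3.75
tcp_pos: [539.8, 250.0, 167.6]
ee_rot: [-1.999, -2.42, 0.013]
contact_force: [-0.9, -0.1, -0.7]
gripper_width: 1.0
{'time_s': 3.75, 'tcp_pos': [539.823, 250.05, 167.568], 'ee_rot': [-1.999, -2.42, 0.013], 'contact_force': [-0.906, -0.058, -0.673], 'wrist_torque': [-0.022, 0.06, 0.037], 'gripper_width': 1.0}
```

View pics/w3.png

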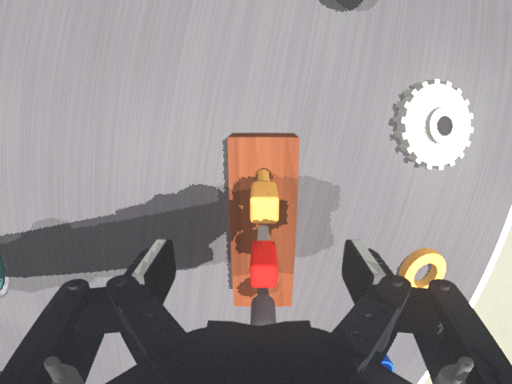

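The head is at (264,205) px between the open fingers, and the rack is aligned with the jaws. I'll settle and recheck the numbers.

```bash
python3 -m inch '[0,0,0,0,1, 0,0,0,0,1]'
python3 - <<'E'
from h import *
s=st(); p=viewer.snapshot('wrist'); W=wcloud(p,s['tcp_pos'],s['ee_rot']); w=W.reshape(-1,3)
m=(w[:,2]>145)&(w[:,2]<155)&(np.hypot(w[:,0]-542,w[:,1]-254)<25); print(m.sum(),cv2.minAreaRect(np.ascontiguousarray(w[m][:,:2].astype(np.float32))))
s=st()
E
```

```text
time_s: 3.97
tcp_pos: [544.4, 252.6, 174.0]
ee_rot: [1.999, 2.422, 0.004]
contact_force: [0.6, 0.3, -0.8]
gripper_width: 1.002
{'time_s': 3.967, 'tcp_pos': [544.353, 252.602, 174.047], 'ee_rot': [1.999, 2.422, 0.004], 'contact_force': [0.613, 0.251, -0.796], 'wrist_torque': [0.056, -0.011, 0.043], 'gripper_width': 1.002}
753 ((542.8009033203125, 253.50985717773438), (19.292314529418945, 20.327739715576172), 9.987382888793945)
{'time_s': 4.017, 'tcp_pos': [544.279, 252.848, 174.103], 'ee_rot': [1.999, 2.422, 0.005], 'contact_force': [0.045, -0.001, -0.175], 'wrist_torque': [-0.022, 0.0, -0.004], 'gripper_width': 0.998}
```

```bash
python3 -m inch '[-0.1,0.05,-1.5,0,1, -0.1,0.05,-3,0,1, -0.1,0.05,-4.5,0,1, -0.1,0.05,-5.3,0,1, -0.1,0.05,-5.3,0,1]'; python3 -m inch '[0,0,0,0,1, 0,0,0,0,1]'
```

```text
time_s: 4.43
tcp_pos: [541.5, 253.2, 118.5]
ee_rot: [-1.998, -2.424, 0.002]
contact_force: [0.1, -0.4, 0.0]
gripper_width: 0.999
time_s: 4.6
tcp_pos: [542.9, 253.7, 120.4]
ee_rot: [1.998, 2.423, 0.003]
contact_force: [0.1, -0.7, 0.4]
gripper_width: 1.005
```

```bash
python3 -m inch '[0,0,0,0,0.3, 0,0,0,0,0.3, 0,0,0,0,0.3, 0,0,0,0,0.1, 0,0,0,0,0.0]' 80; python3 -m inch '[0,0,0,0,0, 0,0,0,0,0, 0,0,0,0,0, 0,0,0,0,0]' 100
```

```text
time_s: 5.02
tcp_pos: [542.0, 253.5, 119.3]
ee_rot: [1.998, 2.424, 0.0]
contact_force: [0.3, -0.2, -0.4]
gripper_width: 0.301
time_s: 5.35
tcp_pos: [542.5, 253.7, 119.7]
ee_rot: [1.998, 2.424, 0.002]
contact_force: [-1.3, 0.4, 5.9]
gripper_width: 0.154
```

```bash
python3 -m inch '[0,0,0,0,0, 0,0,0,0,0]' 100
python3 - <<'E'
from h import *
s=st(); p=viewer.snapshot('wrist'); cv2.imwrite('pics/w4.png',p['frame'])
E
```

```text
time_s: 5.52
tcp_pos: [542.5, 253.7, 119.7]
ee_rot: [1.998, 2.424, 0.002]
contact_force: [0.4, 0.4, 6.0]
gripper_width: 0.153
{'time_s': 5.517, 'tcp_pos': [542.461, 253.715, 119.711], 'ee_rot': [1.998, 2.424, 0.002], 'contact_force': [0.432, 0.357, 6.036], 'wrist_torque': [-0.012, 0.037, -0.02], 'gripper_width': 0.153}
```

View pics/w4.png

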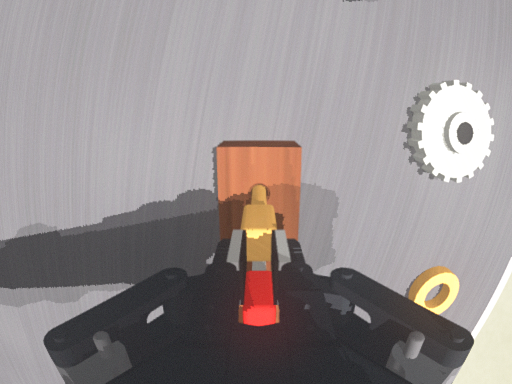

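The head is gripped squarely, with the shaft at (259,195) px directly below it. Lifting straight up.

```bash
python3 -m inch '[0,0,0.5,0,0, 0,0,1.5,0,0, 0,0,2.5,0,0, 0,0,3.5,0,0, 0,0,4.7,0,0]'; python3 -m inch '[0,0,2,0,0, 0,0,4.5,0,0, 0,0,7.5,0,0, 0,0,10.6,0,0, 0,0,10.6,0,0]'
python3 - <<'E'
from h import *
s=st(); p=viewer.snapshot('wrist'); cv2.imwrite('pics/w5.png',p['frame']); np.savez('w5.npz',pos=s['tcp_pos'],rot=s['ee_rot'],**p)
p=viewer.snapshot('scene'); cv2.imwrite('pics/s5.png',cv2.resize(p['frame'][80:240,170:380],None,fx=3.5,fy=3.5)); np.savez('s5.npz',**p); st()
E
```

```text
time_s: 5.98
tcp_pos: [541.7, 253.3, 166.9]
ee_rot: [-1.998, -2.424, 0.001]
contact_force: [0.2, -0.2, -3.7]
gripper_width: 0.146
time_s: 6.4
tcp_pos: [545.4, 254.5, 279.9]
ee_rot: [1.996, 2.421, 0.018]
contact_force: [0.9, -0.2, -1.7]
gripper_width: 0.148
{'time_s': 6.4, 'tcp_pos': [545.407, 254.548, 279.896], 'ee_rot': [1.996, 2.421, 0.018], 'contact_force': [0.921, -0.197, -1.667], 'wrist_torque': [0.048, -0.2, -0.006], 'gripper_width': 0.148}
{'time_s': 6.5, 'tcp_pos': [542.478, 253.635, 274.087], 'ee_rot': [1.998, 2.423, 0.005], 'contact_force': [-1.174, -0.022, -2.761], 'wrist_torque': [0.017, -0.027, -0.003], 'gripper_width': 0.15}
```

View pics/w5.png

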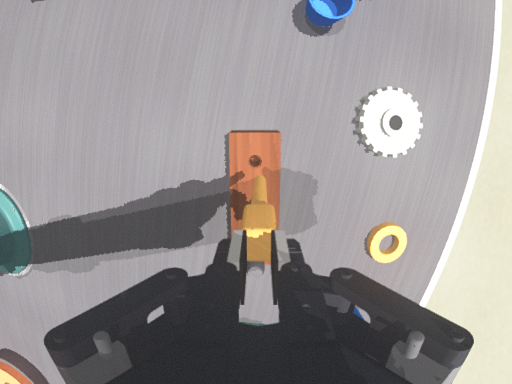

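View pics/s5.png

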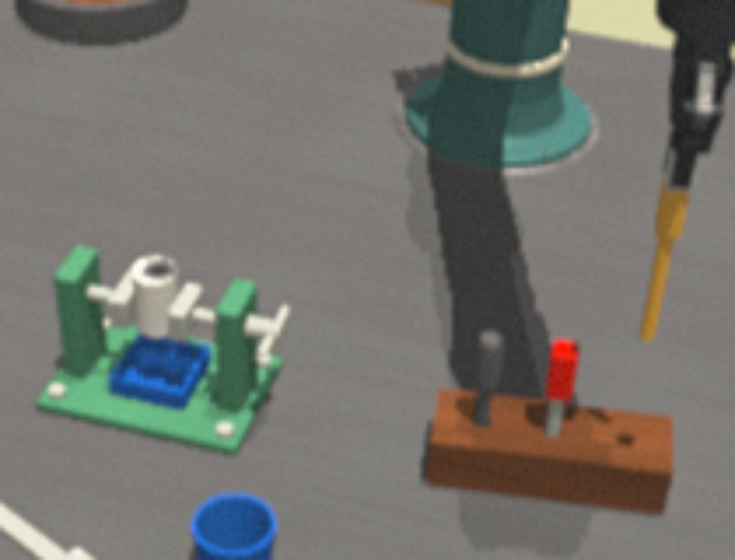

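```bash
cat > ax.py <<'E'
from h import *
import sys
def inhand(f):
    p=dict(np.load(f)); W=wcloud(p,[0,0,0],[0,0,0]) # tool frame
    B=p['frame'].astype(int); yel=(B[...,2]>90)&(B[...,0]<0.5*B[...,2])&(B[...,1]>0.45*B[...,2])
    w=W[yel]; w=w[(abs(w[:,1])<20)&(abs(w[:,0])<30)&(w[:,2]<130)]
    for a in range(-25,120,10):
        q=w[(w[:,2]>=a)&(w[:,2]<a+10)]
        if len(q)>3: print(a+5,len(q),'x max/med',np.round([np.percentile(q[:,0],95),np.median(q[:,0])],1),'y',np.round([q[:,1].min(),q[:,1].max(),np.median(q[:,1])],1))
inhand(sys.argv[1])
E
python3 ax.py w5.npz
python3 - <<'E'
from h import *
p=dict(np.load('s5.npz')); W=cloud(p); B=p['frame'].astype(int)
yel=(B[...,2]>90)&(B[...,0]<0.5*B[...,2])&(B[...,1]>0.45*B[...,2])
w=W[yel]; w=w[np.hypot(w[:,0]-545,w[:,1]-254)<35]
for a in range(140,300,10):
    q=w[(w[:,2]>=a)&(w[:,2]<a+10)]
    if len(q)>3: print(a+5,len(q),np.round(np.median(q,0),1),np.round(q.min(0),1),np.round(q.max(0),1))
E
```

```text
-20 242 x max/med [10.   9.6] y [-10.1   9.8  -0.1]
-10 208 x max/med [10.   9.6] y [-10.    9.9   0.2]
0 169 x max/med [10.1  9.7] y [-9.7 10.   0.2]
10 103 x max/med [10.   9.6] y [-9.5 10.1 -0.4]
30 48 x max/med [5.9 5.2] y [-4.1  5.4  1. ]
40 60 x max/med [5.8 4.9] y [-5.   6.4  0.3]
50 49 x max/med [5.8 5.1] y [-4.4  6.5  1.1]
60 48 x max/med [5.9 5. ] y [-5.3  6.2  0.4]
70 41 x max/med [5.8 5.1] y [-4.8  6.4  0.4]
80 34 x max/med [5.9 5.1] y [-4.9  6.7  1.3]
90 39 x max/med [5.9 5.1] y [-5.   6.9  1.3]
100 30 x max/med [6.  5.2] y [-4.3  6.2  1.4]
110 21 x max/med [6.  5.3] y [-4.4  6.3  1.5]
165 7 [551.8 256.  167. ] [549.3 250.1 163.8] [553.3 259.  169.2]
175 14 [551.3 254.7 177.5] [547.1 251.  170.2] [555.3 259.3 179.6]
185 9 [550.9 255.3 186.4] [546.  250.  182.1] [553.7 258.1 189. ]
195 12 [550.5 254.6 195.4] [546.5 250.4 190.6] [552.4 259.1 199.5]
205 8 [550.2 255.7 204.9] [548.6 250.  202.9] [554.4 258.4 208.8]
215 13 [550.3 254.9 215.3] [548.  250.3 210.7] [554.2 259.1 218.6]
225 11 [550.4 254.5 225. ] [544.9 250.  220.6] [553.  258.8 228.6]
235 13 [550.7 255.  235.5] [546.2 250.2 230.8] [553.3 258.4 239. ]
245 9 [550.1 253.9 244.7] [548.  250.7 240.3] [551.3 258.3 248.7]
255 13 [549.7 253.1 253.1] [546.8 248.8 250.5] [553.5 257.8 259.4]
265 16 [554.1 255.9 266.5] [551.6 248.3 262.5] [555.9 263.6 269.9]
275 26 [554.7 254.2 275.2] [550.5 246.2 270.4] [558.9 263.8 280. ]
285 24 [553.8 255.8 285.2] [550.  245.7 280.1] [557.5 263.2 289.8]
295 22 [554.3 253.7 295.5] [551.9 245.7 290.7] [558.9 261.8 298.9]
```

```bash
python3 -m inch '[0.2,-2,0.6,0,0, 0.5,-5.5,1,0,0, 0.8,-9,1,0,0, 1.1,-12.5,1,0,0, 1.4,-16,1,0,0]'
python3 -m inch '[0.3,-3.5,0,0,0, 0.6,-7,0,0,0, 0.9,-10.5,0,0,0, 1.2,-14,0,0,0, 1.5,-17.5,0,0,0]'
python3 -m inch '[0.3,-3.5,0,0,0, 0.6,-6.5,0,0,0, 0.9,-9,0,0,0, 1,-10.7,0,0,0, 1,-11.6,0,0,0]'
python3 -m inch '[0,0,0,0,0, 0,0,0,0,0, 0,0,0,0,0, 0,0,0,0,0, 0,0,0,0,0]'
python3 - <<'E'
from h import *
s=st(); p=viewer.snapshot('wrist'); np.savez('w6.npz',pos=s['tcp_pos'],rot=s['ee_rot'],**p); cv2.imwrite('pics/w6.png',p['frame']);st()
from scipy.interpolate import griddata
W=wcloud(p,s['tcp_pos'],s['ee_rot']); Q=wcloud(p,s['tcp_pos'],s['ee_rot'],135)
gx,gy=np.meshgrid(np.arange(545,605,.15),np.arange(-190,-130,.15))
sl=np.s_[60:260,180:340]
pts=Q[sl][...,:2].reshape(-1,2)
im=np.stack([griddata(pts,p['frame'][sl][...,c].reshape(-1),(gx,gy),'linear') for c in range(3)],-1)
cv2.imwrite('pics/rect6.png',np.nan_to_num(im).astype(np.uint8))
w=W[sl].reshape(-1,3); m=(w[:,2]>130)&(w[:,2]<140)&(np.hypot(w[:,0]-575,w[:,1]+159)<25)
print(cv2.minEnclosingCircle(np.ascontiguousarray(w[m][:,:2].astype(np.float32))))
E
python3 ax.py w6.npz
```

```text
time_s: 6.92
tcp_pos: [554.7, 91.8, 280.7]
ee_rot: [-1.997, -2.423, 0.004]
contact_force: [-0.2, -0.9, -3.0]
gripper_width: 0.146
time_s: 7.33
tcp_pos: [569.6, -82.9, 280.7]
ee_rot: [-1.997, -2.422, 0.003]
contact_force: [0.3, -0.2, -2.9]
gripper_width: 0.148
time_s: 7.75
tcp_pos: [579.4, -200.5, 280.6]
ee_rot: [-2.002, -2.419, 0.004]
contact_force: [-0.5, 0.2, -3.4]
gripper_width: 0.149
time_s: 8.17
tcp_pos: [581.2, -195.8, 282.0]
ee_rot: [-1.995, -2.426, -0.001]
contact_force: [0.2, 0.5, -3.6]
gripper_width: 0.147
{'time_s': 8.167, 'tcp_pos': [581.23, -195.828, 282.023], 'ee_rot': [-1.995, -2.426, -0.001], 'contact_force': [0.24, 0.456, -3.614], 'wrist_torque': [0.013, 0.026, 0.008], 'gripper_width': 0.147}
{'time_s': 8.217, 'tcp_pos': [581.175, -196.192, 282.107], 'ee_rot': [-1.996, -2.426, -0.001], 'contact_force': [-0.096, 0.188, -3.021], 'wrist_torque': [-0.013, 0.002, 0.023], 'gripper_width': 0.149}
((576.0496826171875, -159.21731567382812), 19.446256637573242)
-20 222 x max/med [10.   9.6] y [-9.5  8.8 -0.1]
-10 199 x max/med [10.1  9.6] y [-9.2  9.1 -0.4]
0 160 x max/med [10.1  9.6] y [-9.1  9.3  0.2]
10 97 x max/med [10.   9.7] y [-9.3  9.2 -0.4]
30 37 x max/med [5.8 5.3] y [-4.1  5.3  1. ]
40 49 x max/med [5.8 5.2] y [-4.9  4.8  0.3]
50 45 x max/med [5.7 5.2] y [-4.4  5.1  1.1]
60 34 x max/med [5.6 5.2] y [-4.6  5.3  1.2]
70 26 x max/med [5.9 5.2] y [-3.   5.4  1.6]
80 19 x max/med [5.8 5. ] y [-1.3  5.6  3. ]
90 14 x max/med [5.7 5. ] y [-0.5  5.1  3.2]
100 8 x max/med [5.3 5.1] y [2.3 5.2 3.3]
110 6 x max/med [5.8 5.6] y [0.5 4.3 1.9]
```

View pics/rect6.png

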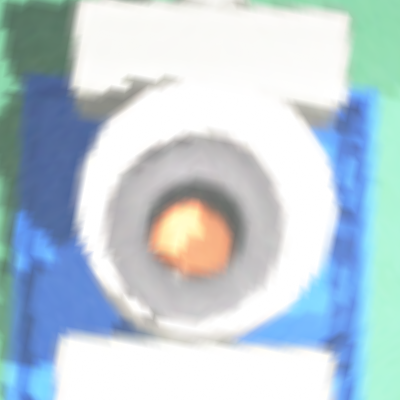

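View pics/w6.png

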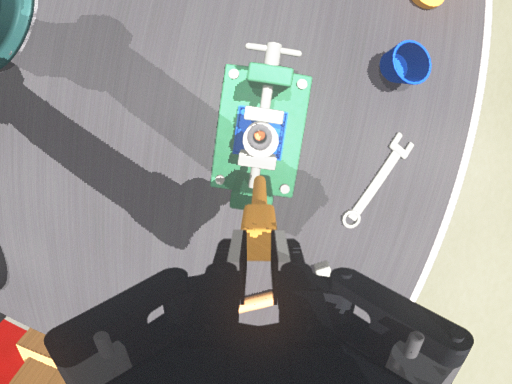

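The bore shows again at (574.2, −155.3) and the drift sits on the TCP axis in hand. Moving over the bore.

```bash
python3 -m inch '[-0.4,2,0,0,0, -0.76,3.5,0,0,0, -0.76,4.07,-1,0,0, -0.76,4.07,-2,0,0, -0.76,4.07,-2,0,0]'; python3 -m inch '[0,0,-0.2,0,0, 0,0,-0.4,0,0, 0,0,-0.4,0,0, 0,0,-0.4,0,0, 0,0,-0.4,0,0]'
```

```text
time_s: 8.63
tcp_pos: [572.1, -156.1, 259.5]
ee_rot: [-1.995, -2.423, 0.004]
contact_force: [0.2, 0.1, -2.8]
gripper_width: 0.152
time_s: 9.05
tcp_pos: [573.5, -157.4, 258.3]
ee_rot: [1.999, 2.423, 0.0]
contact_force: [-0.1, 0.0, -3.2]
gripper_width: 0.147
```

```bash
python3 -m inch '[0,0,-0.08,0,0, 0,0,-0.16,0,0, 0,0,-0.24,0,0, 0,0,-0.32,0,0, 0,0,-0.4,0,0]'; python3 -c "
from h import *
st()"
```

```text
time_s: 9.47
tcp_pos: [573.3, -156.8, 254.0]
ee_rot: [1.998, 2.424, -0.0]
contact_force: [0.4, -0.1, -3.6]
gripper_width: 0.147
{'time_s': 9.467, 'tcp_pos': [573.342, -156.782, 254.004], 'ee_rot': [1.998, 2.424, -0.0], 'contact_force': [0.388, -0.15, -3.574], 'wrist_torque': [0.003, 0.017, -0.027], 'gripper_width': 0.147}
```

```bash
python3 -m inch '[0.02,0.13,0,0,0, 0.02,0.13,0,0,0, 0.02,0.13,-0.08,0,0, 0.02,0.13,-0.16,0,0, 0.02,0.13,-0.24,0,0]';python3 -m inch '[0,0,-0.08,0,0, 0,0,-0.16,0,0, 0,0,-0.24,0,0]'
```

```text
time_s: 9.88
tcp_pos: [573.5, -155.5, 251.6]
ee_rot: [1.998, 2.424, -0.0]
contact_force: [0.0, 0.3, -2.4]
gripper_width: 0.15
time_s: 10.13
tcp_pos: [573.5, -155.5, 249.2]
ee_rot: [1.998, 2.424, -0.0]
contact_force: [0.3, -0.7, -3.2]
gripper_width: 0.149
```

Position is on target; now feeling down at about 10 mm/s.

```bash
python3 -m inch '[0,0,-0.08,0,0, 0,0,-0.16,0,0]';python3 -m inch '[0,0,-0.08,0,0, 0,0,-0.16,0,0]';python3 -m inch '[0,0,-0.08,0,0, 0,0,-0.16,0,0]'
```

```text
time_s: 10.3
tcp_pos: [573.5, -155.5, 247.6]
ee_rot: [1.998, 2.424, -0.0]
contact_force: [-0.7, -0.3, -3.2]
gripper_width: 0.15
time_s: 10.47
tcp_pos: [573.6, -155.5, 246.0]
ee_rot: [1.998, 2.424, 0.0]
contact_force: [-0.4, 0.3, -3.1]
gripper_width: 0.146
time_s: 10.63
tcp_pos: [573.6, -155.5, 244.4]
ee_rot: [1.998, 2.424, 0.0]
contact_force: [-0.3, -0.0, -3.6]
gripper_width: 0.151
```

No rim contact, with the nose now about 5 mm below the rim: it is in the bore. Continuing.

```bash
python3 -m inch '[0,0,-0.1,0,0, 0,0,-0.2,0,0, 0,0,-0.3,0,0, 0,0,-0.4,0,0]';python3 -m inch '[0,0,-0.12,0,0, 0,0,-0.24,0,0, 0,0,-0.36,0,0, 0,0,-0.48,0,0, 0,0,-0.6,0,0]';python3 -m inch '[0,0,-0.12,0,0, 0,0,-0.24,0,0, 0,0,-0.36,0,0, 0,0,-0.48,0,0, 0,0,-0.6,0,0]'
```

```text
time_s: 10.97
tcp_pos: [573.5, -155.5, 240.4]
ee_rot: [1.998, 2.424, -0.0]
contact_force: [1.1, -0.6, -3.2]
gripper_width: 0.148
time_s: 11.38
tcp_pos: [573.5, -155.5, 234.4]
ee_rot: [1.998, 2.424, 0.0]
contact_force: [-0.3, -0.2, -3.8]
gripper_width: 0.154
time_s: 11.8
tcp_pos: [573.5, -155.5, 228.4]
ee_rot: [1.998, 2.424, -0.0]
contact_force: [-0.0, 0.2, -2.9]
gripper_width: 0.151
```

```bash
python3 -m inch '[0,0,-0.08,0,0, 0,0,-0.16,0,0, 0,0,-0.24,0,0]';python3 -m inch '[0,0,-0.08,0,0, 0,0,-0.16,0,0]';python3 -m inch '[0,0,-0.08,0,0, 0,0,-0.16,0,0]';python3 -m inch '[0,0,-0.08,0,0, 0,0,-0.16,0,0]'
```

```text
time_s: 12.05
tcp_pos: [573.5, -155.5, 226.0]
ee_rot: [1.998, 2.424, -0.0]
contact_force: [0.5, 0.4, -2.6]
gripper_width: 0.146
time_s: 12.22
tcp_pos: [573.6, -155.5, 224.4]
ee_rot: [1.998, 2.424, 0.0]
contact_force: [-0.3, -0.3, -2.9]
gripper_width: 0.151
time_s: 12.38
tcp_pos: [573.6, -155.5, 222.8]
ee_rot: [1.998, 2.424, -0.0]
contact_force: [0.0, 0.1, -2.3]
gripper_width: 0.149
time_s: 12.55
tcp_pos: [573.5, -155.5, 221.2]
ee_rot: [1.998, 2.424, 0.0]
contact_force: [0.3, -0.8, -0.0]
gripper_width: 0.153
```

Contact with the plug is beginning at TCP z ≈ 221.

```bash
python3 -m inch '[0,0,-0.04,0,0, 0,0,-0.08,0,0]';python3 -m inch '[0,0,-0.05,0,0, 0,0,-0.1,0,0]';python3 -m inch '[0,0,-0.05,0,0, 0,0,-0.1,0,0]'
```

```text
time_s: 12.72
tcp_pos: [574.0, -155.7, 221.1]
ee_rot: [1.998, 2.423, 0.001]
contact_force: [-0.5, -1.2, 1.9]
gripper_width: 0.149
time_s: 12.88
tcp_pos: [574.6, -156.0, 220.9]
ee_rot: [1.997, 2.422, 0.002]
contact_force: [-0.2, -0.5, 8.2]
gripper_width: 0.148
time_s: 13.05
tcp_pos: [575.2, -156.2, 220.8]
ee_rot: [1.996, 2.421, 0.004]
contact_force: [-1.0, -0.7, 9.4]
gripper_width: 0.152
```

```bash
python3 -m inch '[-0.04,0.01,-0.06,0,0, -0.08,0.02,-0.12,0,0]';python3 -m inch '[-0.04,0.01,-0.06,0,0, -0.08,0.02,-0.12,0,0]';python3 -m inch '[0,0,-0.06,0,0, 0,0,-0.12,0,0]'
```

```text
time_s: 13.22
tcp_pos: [574.5, -156.1, 219.7]
ee_rot: [1.996, 2.421, 0.004]
contact_force: [-1.0, 0.3, 10.7]
gripper_width: 0.149
time_s: 13.38
tcp_pos: [573.8, -155.9, 218.5]
ee_rot: [1.996, 2.421, 0.004]
contact_force: [-0.5, 0.2, 9.9]
gripper_width: 0.151
time_s: 13.55
tcp_pos: [573.8, -155.8, 217.3]
ee_rot: [1.996, 2.421, 0.004]
contact_force: [0.4, 0.3, 10.1]
gripper_width: 0.152
```

The plug is sliding at about 13 N net push. Continuing steadily.

```bash
python3 -m inch '[0,0,-0.08,0,0, 0,0,-0.16,0,0, 0,0,-0.24,0,0]';python3 -m inch '[0,0,-0.08,0,0, 0,0,-0.16,0,0, 0,0,-0.24,0,0, 0,0,-0.32,0,0]';python3 -m inch '[0,0,-0.08,0,0, 0,0,-0.16,0,0, 0,0,-0.24,0,0, 0,0,-0.32,0,0, 0,0,-0.4,0,0]';python3 -m inch '[0,0,-0.08,0,0, 0,0,-0.16,0,0, 0,0,-0.24,0,0, 0,0,-0.32,0,0, 0,0,-0.4,0,0]'
```

```text
time_s: 13.8
tcp_pos: [573.9, -155.9, 215.0]
ee_rot: [1.996, 2.421, 0.004]
contact_force: [-1.4, 0.3, 11.0]
gripper_width: 0.147
time_s: 14.13
tcp_pos: [573.9, -155.8, 211.8]
ee_rot: [1.996, 2.421, 0.004]
contact_force: [-0.3, 0.2, 10.6]
gripper_width: 0.147
time_s: 14.55
tcp_pos: [573.9, -155.8, 207.7]
ee_rot: [1.996, 2.421, 0.004]
contact_force: [-0.5, 0.6, 10.5]
gripper_width: 0.149
time_s: 14.97
tcp_pos: [573.9, -155.8, 203.7]
ee_rot: [1.996, 2.421, 0.004]
contact_force: [0.3, -0.2, 9.7]
gripper_width: 0.149
```

```bash
python3 -m inch '[0,0,-0.08,0,0, 0,0,-0.16,0,0, 0,0,-0.24,0,0, 0,0,-0.32,0,0, 0,0,-0.4,0,0]';python3 -m inch '[0,0,-0.08,0,0, 0,0,-0.16,0,0, 0,0,-0.24,0,0, 0,0,-0.32,0,0]';python3 -m inch '[0,0,-0.08,0,0, 0,0,-0.16,0,0]'
```

```text
time_s: 15.38
tcp_pos: [573.8, -155.8, 199.6]
ee_rot: [1.996, 2.421, 0.004]
contact_force: [-0.3, -0.9, 9.0]
gripper_width: 0.152
time_s: 15.72
tcp_pos: [573.8, -155.8, 196.4]
ee_rot: [1.996, 2.421, 0.004]
contact_force: [-0.1, 0.7, 9.0]
gripper_width: 0.148
time_s: 15.88
tcp_pos: [573.8, -155.8, 194.7]
ee_rot: [1.996, 2.421, 0.004]
contact_force: [-0.7, -0.1, 9.6]
gripper_width: 0.152
```

```bash
python3 -m inch '[0,0,-0.08,0,0, 0,0,-0.16,0,0]';python3 -m inch '[0,0,-0.08,0,0, 0,0,-0.16,0,0]'
```

```text
time_s: 16.05
tcp_pos: [571.9, -155.0, 190.8]
ee_rot: [1.998, 2.424, 0.0]
contact_force: [0.9, 0.2, -2.8]
gripper_width: 0.148
time_s: 16.22
tcp_pos: [571.7, -155.0, 188.7]
ee_rot: [-1.998, -2.424, 0.001]
contact_force: [0.6, 0.2, -2.1]
gripper_width: 0.147
```

The force dropped to the free value, so the plug has let go. Pulling out, restoring the x offset first.

```bash
python3 -m inch '[0.08,-0.02,0.1,0,0, 0.17,-0.04,0.3,0,0, 0.17,-0.04,0.6,0,0, 0.17,-0.04,1.1,0,0, 0.17,-0.04,1.6,0,0]'; python3 -m inch '[0,0,0.8,0,0, 0,0,1.6,0,0, 0,0,2.4,0,0, 0,0,3.2,0,0, 0,0,4,0,0]'
python3 -m inch '[0,0,1,0,0, 0,0,2,0,0, 0,0,3,0,0, 0,0,3.8,0,0, 0,0,3.8,0,0]'
python3 - <<'E'
from h import *
p=viewer.snapshot('scene'); cv2.imwrite('pics/s7.png',cv2.resize(p['frame'][80:240,170:380],None,fx=3.5,fy=3.5)); np.savez('s7.npz',**p)
s=st(); p=viewer.snapshot('wrist'); np.savez('w7.npz',pos=s['tcp_pos'],rot=s['ee_rot'],**p); cv2.imwrite('pics/w7.png',p['frame'])
E
python3 ax.py w7.npz
```

```text
time_s: 16.63
tcp_pos: [573.6, -155.5, 205.7]
ee_rot: [-1.998, -2.424, 0.0]
contact_force: [-0.6, 0.4, -1.7]
gripper_width: 0.149
time_s: 17.05
tcp_pos: [573.7, -155.6, 246.4]
ee_rot: [1.998, 2.424, 0.001]
contact_force: [1.2, 0.0, -2.7]
gripper_width: 0.147
time_s: 17.47
tcp_pos: [574.7, -155.9, 285.6]
ee_rot: [1.997, 2.422, 0.003]
contact_force: [0.3, -1.2, -2.8]
gripper_width: 0.149
{'time_s': 17.517, 'tcp_pos': [574.183, -155.74, 284.395], 'ee_rot': [1.997, 2.423, 0.002], 'contact_force': [-0.363, 0.751, -2.822], 'wrist_torque': [0.006, 0.037, -0.034], 'gripper_width': 0.152}
-20 222 x max/med [10.   9.6] y [-9.4  8.8 -0.4]
-10 189 x max/med [9.9 9.6] y [-9.7  8.9 -0.4]
0 164 x max/med [10.   9.6] y [-9.2  9.   0.2]
10 81 x max/med [10.   9.6] y [-8.8  8.6 -0.4]
30 29 x max/med [5.5 5. ] y [-4.8  5.4  0.3]
40 43 x max/med [5.6 5.1] y [-4.9  5.5  1.1]
50 35 x max/med [5.6 5.1] y [-3.5  5.   1.1]
60 24 x max/med [5.7 5.2] y [-2.1  4.5  1.9]
70 24 x max/med [5.7 5.1] y [-3.8  4.7  2.1]
80 15 x max/med [5.5 5.1] y [-1.3  4.9  3. ]
90 15 x max/med [5.6 5. ] y [1.3 5.1 3.1]
100 9 x max/med [5.6 5.3] y [0.5 5.1 3.2]
110 6 x max/med [5.7 5.4] y [0.5 4.3 1.9]
```

View pics/s7.png

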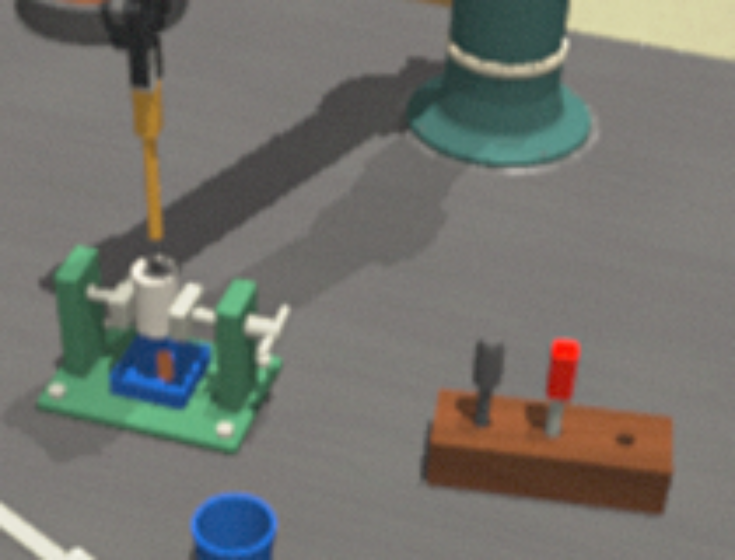

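View pics/w7.png

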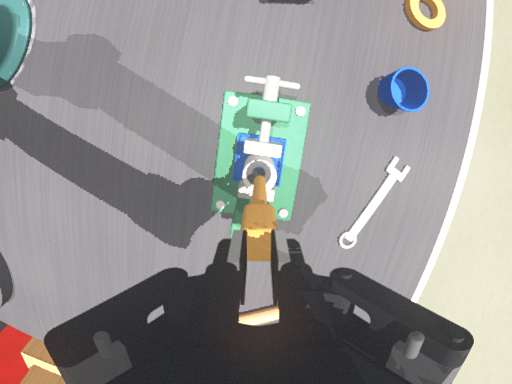

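The scene view shows the copper plug in the blue tray (165,363 in the crop), the drift clear of the tube, and the rack's empty hole at (625,440). Carrying the drift back.

```bash
python3 -m inch '[-0.15,2,0,0,0, -0.4,5.5,0,0,0, -0.7,9,0,0,0, -0.95,12.5,0,0,0, -1.2,16,0,0,0]'
python3 -m inch '[-0.3,3.5,0,0,0, -0.55,7,0,0,0, -0.8,10.5,0,0,0, -1.05,14,0,0,0, -1.3,17,0,0,0]'
python3 -m inch '[-0.2,3,0,0,0, -0.4,5.5,0,0,0, -0.5,7.3,0,0,0, -0.6,7.9,0,0,0, -0.6,7.9,0,0,0]'
python3 -m inch '[0,0,0,0,0, 0,0,0,0,0, 0,0,0,0,0, 0,0,0,0,0, 0,0,0,0,0]'
python3 - <<'E'
from h import *
s=st(); p=viewer.snapshot('wrist'); np.savez('w8.npz',pos=s['tcp_pos'],rot=s['ee_rot'],**p); cv2.imwrite('pics/w8.png',p['frame'])
st()
W=wcloud(p,s['tcp_pos'],s['ee_rot']); w=W.reshape(-1,3); m=(w[:,2]>46)&(w[:,2]<54)&(abs(w[:,0]-552)<70)&(abs(w[:,1]-195)<130)
r=cv2.minAreaRect(np.ascontiguousarray(w[m][:,:2].astype(np.float32))); print(r)
Q=wcloud(p,s['tcp_pos'],s['ee_rot'],50)
from scipy.interpolate import griddata
gx,gy=np.meshgrid(np.arange(518,568,.125),np.arange(228,278,.125)); sl=np.s_[60:260,180:340]
im=np.stack([griddata(Q[sl][...,:2].reshape(-1,2),p['frame'][sl][...,c].reshape(-1),(gx,gy),'linear') for c in range(3)],-1)
cv2.imwrite('pics/rect8.png',np.nan_to_num(im).astype(np.uint8))
E
```

```text
time_s: 17.98
tcp_pos: [560.8, 5.9, 282.6]
ee_rot: [-1.998, -2.423, 0.001]
contact_force: [0.8, 0.7, -2.6]
gripper_width: 0.151
time_s: 18.4
tcp_pos: [547.6, 177.2, 282.5]
ee_rot: [-1.996, -2.425, 0.001]
contact_force: [-0.2, 0.9, -3.0]
gripper_width: 0.149
time_s: 18.82
tcp_pos: [541.6, 255.1, 282.2]
ee_rot: [-1.994, -2.427, 0.003]
contact_force: [0.0, -0.2, -3.2]
gripper_width: 0.148
time_s: 19.23
tcp_pos: [542.9, 252.5, 283.5]
ee_rot: [2.0, 2.422, 0.0]
contact_force: [0.5, 0.3, -2.5]
gripper_width: 0.15
{'time_s': 19.233, 'tcp_pos': [542.917, 252.505, 283.488], 'ee_rot': [2.0, 2.422, 0.0], 'contact_force': [0.536, 0.33, -2.453], 'wrist_torque': [0.035, 0.013, -0.036], 'gripper_width': 0.15}
{'time_s': 19.283, 'tcp_pos': [542.852, 252.789, 283.453], 'ee_rot': [2.0, 2.423, 0.0], 'contact_force': [-0.366, -0.583, -3.32], 'wrist_torque': [0.009, -0.004, -0.006], 'gripper_width': 0.146}
((554.5319213867188, 195.02854919433594), (70.55421447753906, 198.179443359375), 11.186001777648926)
```

View pics/w8.png

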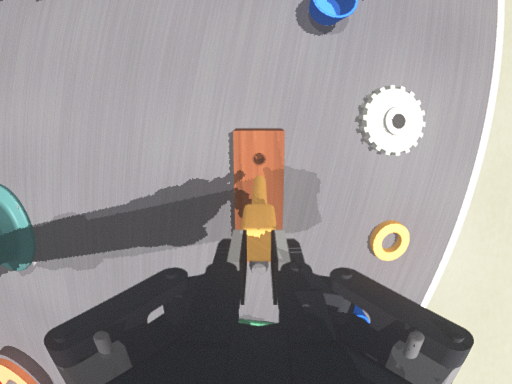

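View pics/rect8.png

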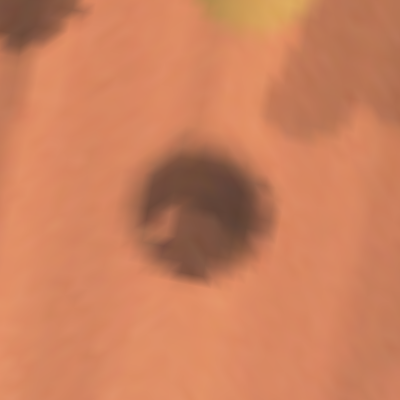

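```bash
python3 -m inch '[0,0.08,-1.5,0,0, 0,0.08,-4,0,0, 0,0.08,-6.5,0,0, 0,0.08,-9,0,0, 0,0.08,-10.2,0,0]'; python3 -m inch '[0,0,0,0,0, 0,0,0,0,0, 0,0,0,0,0, 0,0,0,0,0]'
```

```text
time_s: 19.7
tcp_pos: [540.9, 253.5, 178.3]
ee_rot: [-1.998, -2.423, 0.007]
contact_force: [-1.0, -0.4, -2.0]
gripper_width: 0.152
time_s: 20.03
tcp_pos: [543.8, 254.8, 183.1]
ee_rot: [1.998, 2.423, 0.005]
contact_force: [0.1, -0.2, -2.6]
gripper_width: 0.149
```

```bash
python3 -m inch '[0,0,0,0,0, 0,0,-0.2,0,0, 0,0,-0.4,0,0, 0,0,-0.6,0,0, 0,0,-0.8,0,0]'; python3 -m inch '[0,0,-0.1,0,0, 0,0,-0.2,0,0, 0,0,-0.3,0,0]'
```

```text
time_s: 20.45
tcp_pos: [542.6, 254.3, 173.1]
ee_rot: [1.998, 2.424, -0.0]
contact_force: [-0.4, 0.3, -3.3]
gripper_width: 0.146
time_s: 20.7
tcp_pos: [542.6, 254.3, 170.1]
ee_rot: [1.998, 2.424, -0.0]
contact_force: [0.6, 0.5, -3.3]
gripper_width: 0.15
```

```bash
python3 -m inch '[0.03,-0.05,-0.1,0,0, 0.03,-0.05,-0.2,0,0, 0.03,-0.05,-0.3,0,0, 0.03,-0.05,-0.4,0,0]'; python3 -m inch '[0,0,-0.1,0,0, 0,0,-0.2,0,0, 0,0,-0.3,0,0]'; python3 -m inch '[0,0,-0.1,0,0, 0,0,-0.2,0,0, 0,0,-0.3,0,0]'
```

```text
time_s: 21.03
tcp_pos: [543.0, 253.8, 166.2]
ee_rot: [1.998, 2.424, 0.0]
contact_force: [0.2, 0.7, -2.9]
gripper_width: 0.146
time_s: 21.28
tcp_pos: [542.9, 253.8, 163.2]
ee_rot: [1.998, 2.424, 0.0]
contact_force: [0.6, 1.2, -2.9]
gripper_width: 0.147
time_s: 21.53
tcp_pos: [542.9, 253.8, 160.2]
ee_rot: [1.998, 2.424, -0.0]
contact_force: [-0.2, 0.0, -2.8]
gripper_width: 0.151
```

In the hole (nose at z ≈ 45) with no resistance; continuing down.

```bash
python3 -m inch '[0,0,-0.2,0,0, 0,0,-0.4,0,0, 0,0,-0.6,0,0, 0,0,-0.8,0,0, 0,0,-1,0,0]'; python3 -m inch '[0,0,-0.2,0,0, 0,0,-0.4,0,0, 0,0,-0.6,0,0, 0,0,-0.8,0,0, 0,0,-1,0,0]'; python3 -m inch '[0,0,-0.2,0,0, 0,0,-0.4,0,0, 0,0,-0.6,0,0, 0,0,-0.8,0,0, 0,0,-1,0,0]'
```

```text
time_s: 21.95
tcp_pos: [542.9, 253.7, 150.0]
ee_rot: [1.998, 2.424, -0.0]
contact_force: [-0.5, 0.4, -3.0]
gripper_width: 0.151
time_s: 22.37
tcp_pos: [543.0, 253.8, 140.1]
ee_rot: [1.998, 2.424, 0.0]
contact_force: [-0.5, -0.1, -2.5]
gripper_width: 0.151
time_s: 22.78
tcp_pos: [543.0, 253.8, 130.1]
ee_rot: [1.998, 2.424, 0.0]
contact_force: [0.8, -0.4, -2.8]
gripper_width: 0.155
```

```bash
python3 -m inch '[0,0,-0.1,0,0, 0,0,-0.2,0,0, 0,0,-0.3,0,0, 0,0,-0.4,0,0]'; python3 -m inch '[0,0,-0.1,0,0, 0,0,-0.2,0,0, 0,0,-0.3,0,0]'; python3 -m inch '[0,0,-0.08,0,0, 0,0,-0.16,0,0]'
```

```text
time_s: 23.12
tcp_pos: [543.0, 253.8, 126.3]
ee_rot: [1.998, 2.424, 0.0]
contact_force: [0.2, 1.2, -2.9]
gripper_width: 0.152
time_s: 23.37
tcp_pos: [543.0, 253.8, 123.2]
ee_rot: [1.998, 2.424, 0.0]
contact_force: [0.6, 0.6, -2.7]
gripper_width: 0.149
time_s: 23.53
tcp_pos: [543.0, 253.8, 121.6]
ee_rot: [1.998, 2.424, 0.0]
contact_force: [-0.4, -0.0, -2.1]
gripper_width: 0.15
```

```bash
python3 -m inch '[0,0,-0.08,0,0, 0,0,-0.12,0,0]'; python3 -m inch '[0,0,-0.05,0,0, 0,0,-0.1,0,0]'
```

```text
time_s: 23.7
tcp_pos: [542.9, 253.8, 120.4]
ee_rot: [-1.998, -2.424, 0.0]
contact_force: [-0.7, -0.2, -2.6]
gripper_width: 0.151
time_s: 23.87
tcp_pos: [543.3, 253.9, 119.8]
ee_rot: [1.998, 2.424, 0.001]
contact_force: [0.0, -0.1, 1.3]
gripper_width: 0.149
```

Force shows the floor is reached (net ~4 N). Opening slowly.

```bash
python3 -m inch '[0,0,0,0,0.2, 0,0,0,0,0.3, 0,0,0,0,0.5, 0,0,0,0,0.8, 0,0,0,0,1]' 20; python3 -m inch '[0,0,0,0,1, 0,0,0,0,1, 0,0,0,0,1, 0,0,0,0,1]'
python3 - <<'E'
from h import *
p=viewer.snapshot('wrist'); cv2.imwrite('pics/w9.png',p['frame']); st()
E
```

```text
time_s: 24.28
tcp_pos: [543.2, 253.9, 119.8]
ee_rot: [1.998, 2.424, 0.001]
contact_force: [-0.3, 0.1, 0.8]
gripper_width: 0.716
time_s: 24.62
tcp_pos: [543.0, 253.8, 119.5]
ee_rot: [1.998, 2.424, 0.0]
contact_force: [0.2, -0.6, 0.8]
gripper_width: 1.003
{'time_s': 24.667, 'tcp_pos': [542.96, 253.794, 119.51], 'ee_rot': [1.998, 2.424, 0.0], 'contact_force': [0.174, -0.004, -0.075], 'wrist_torque': [-0.017, 0.022, 0.022], 'gripper_width': 1.0}
```

View pics/w9.png

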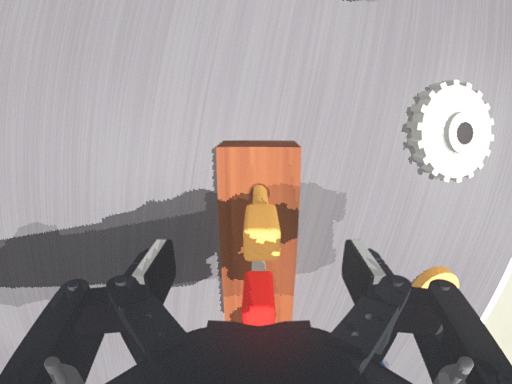

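The jaws are open and clear of the drift head at (261,230) px. Retreating straight up, then a final check.

```bash
python3 -m inch '[0,0,0.5,0,1, 0,0,2,0,1, 0,0,4,0,1, 0,0,6.5,0,1, 0,0,9,0,1]'; python3 -m inch '[0,-1,1.5,0,1, 0,-2.5,3,0,1, 0,-3.9,4,0,1, 0,-3.9,4,0,1, 0,-3.9,4,0,1]'
python3 -m inch '[0,0,0,0,1, 0,0,0,0,1, 0,0,0,0,1, 0,0,0,0,1]'
python3 - <<'E'
from h import *
s=st(); p=viewer.snapshot('wrist'); W=wcloud(p,s['tcp_pos'],s['ee_rot']); w=W.reshape(-1,3)
m=(w[:,2]>144)&(w[:,2]<158)&(np.hypot(w[:,0]-542,w[:,1]-254)<25); print(m.sum(),np.median(w[m],0),cv2.minAreaRect(np.ascontiguousarray(w[m][:,:2].astype(np.float32))))
p=viewer.snapshot('scene'); cv2.imwrite('pics/s9.png',cv2.resize(p['frame'][80:290,80:470],None,fx=2,fy=2)); 
W=cloud(p); B=p['frame'].astype(int); yel=(B[...,2]>90)&(B[...,0]<0.5*B[...,2])&(B[...,1]>0.45*B[...,2])
w=W[yel]; w=w[np.hypot(w[:,0]-545,w[:,1]-254)<35]
for a in range(60,160,10):
    q=w[(w[:,2]>=a)&(w[:,2]<a+10)]
    if len(q)>3: print(a+5,len(q),np.round(np.median(q,0),1))
E
```

```text
time_s: 25.08
tcp_pos: [542.7, 253.5, 210.5]
ee_rot: [-1.999, -2.424, 0.001]
contact_force: [0.2, 0.9, 1.2]
gripper_width: 1.002
time_s: 25.5
tcp_pos: [543.2, 214.1, 249.9]
ee_rot: [2.001, 2.422, 0.002]
contact_force: [-1.0, -0.1, -0.2]
gripper_width: 1.001
time_s: 25.83
tcp_pos: [542.5, 215.3, 248.6]
ee_rot: [-1.997, -2.425, 0.002]
contact_force: [0.6, -0.4, 0.2]
gripper_width: 0.999
{'time_s': 25.833, 'tcp_pos': [542.501, 215.293, 248.6], 'ee_rot': [-1.997, -2.425, 0.002], 'contact_force': [0.627, -0.398, 0.159], 'wrist_torque': [-0.026, -0.064, -0.01], 'gripper_width': 0.999}
461 [543.18191267 254.09102788 149.59613087] ((543.3106689453125, 253.62843322753906), (19.44350242614746, 19.834070205688477), 11.252251625061035)
65 11 [549.6 254.1  66.2]
75 9 [549.6 253.   75.7]
85 8 [548.5 253.7  82.4]
95 10 [547.8 253.8  91.4]
105 8 [552.3 253.6 106.3]
115 16 [554.8 255.4 115.5]
125 20 [554.  255.6 124.9]
135 21 [553.6 253.2 135.8]
145 36 [549.7 253.7 147.6]
155 8 [549.6 252.6 151. ]
```

View pics/s9.png

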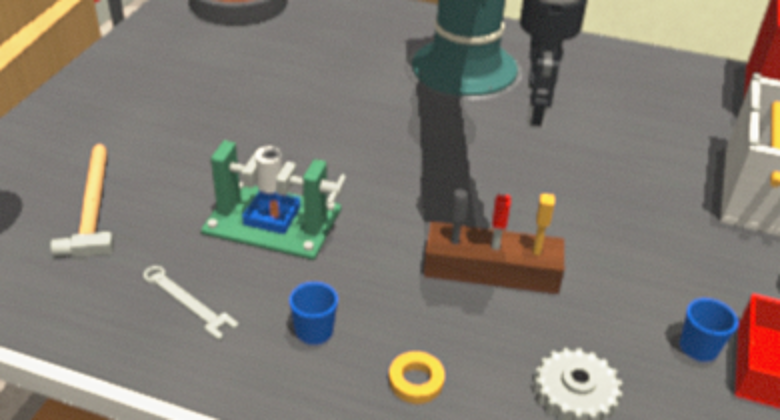

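The scene shows the drift upright in its rack hole (545,220), its top at 149.6 mm as before. The copper plug is in the tray (275,210) and everything else is unmoved. Handing in.

```bash
python3 -c "
from station import ticket
print(ticket.hand_in())"
```

```text
the job is handed in; nothing more can be done
None
```

I pushed the plug out of the tube and put the drift back upright in its own rack hole, then handed the job in at about 26 s of the 72 s allowed.

- **Finding the bore:** The wrist camera showed the bore about 4 mm from the tube's centre, mostly towards +y. The drift went in on the first slow descent without touching the rim, so I never had to search by feel.
- **Pushing the plug:** The push stayed at about 12–14 N net at the readings I took. The force fell back to its free value when the plug let go. The camera pictures show the plug in the blue tray.
- **Drift back in the rack:** I set it down until it touched the floor of the hole, at about 4 N. Its top measures 149.6 mm above the table, against 149.7 mm before I picked it up and 150 mm nominal. Its centre and turn match the start to within about 1 mm and 1°.
- **Everything else:** The other punches and loose items look unmoved in the last picture; I did not measure them. The gripper was open and clear of everything at the end.

**One disagreement:** the wrist and top cameras differed by about 2 mm in x, which is within their stated calibration. I worked from the wrist camera, because it agreed with where the drift sat in the gripper.

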